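# Take a particle sampling head apart into its cleaning trays

### The job

Take the stacked sampling head apart from the top down and put each part upright into the white tray made for it, lying flat inside the rim: the nozzle in the smallest round tray, the jet stage in the middle round tray, the square cassette in the square tray and the base in the largest round tray. Never tip a part over, and leave the notebook and the screwdriver where they lie.

Things in the scene. Friction and masses are not known exactly. Their poses are not given: they have to be found in the camera images.
- nozzle: Inlet nozzle, the top part of the stack: an upright aluminium cylinder 26 mm in diameter and 34 mm tall, dark bore in its top and a dark band near its foot. It stands loose and flat on the jet stage. Its origin is the centre of its underside, z up.
- jet: Jet stage, second from the top: an upright aluminium cylinder 38 mm in diameter and 30 mm tall, a circle of small dark holes on its top. It stands loose and flat on the cassette. Its origin is the centre of its underside, z up.
- cassette: Filter cassette, third from the top: a grey square block 46 x 46 mm and 30 mm tall, with a white disc on its top. Its x and y axes are square to its sides; its corners show round the jet stage from above. It stands loose and flat on the base. Its origin is the centre of its underside, z up.
- base: Base of the stack: an upright aluminium cylinder 66 mm in diameter and 30 mm tall, standing on the bench. Its origin is the centre of its underside, z up.
- tray_nozzle: The smallest round white tray with a dark floor, fixed to the bench: inside diameter 42 mm, outside 50 mm; its floor is 3 mm above the bench and its rim 6 mm above the bench. Origin: centre of the underside, on the bench.
- tray_jet: The middle-sized round white tray with a dark floor, fixed: inside diameter 54 mm, outside 62 mm; floor 3 mm and rim 6 mm above the bench. Origin: centre of the underside, on the bench.
- tray_cassette: The square white tray with a dark floor, fixed: inside 62 x 62 mm, outside 70 x 70 mm; floor 3 mm and rim 6 mm above the bench. Its x and y axes are square to its sides. Origin: centre of the underside, on the bench.
- tray_base: The largest round white tray with a dark floor, fixed: inside diameter 82 mm, outside 90 mm; floor 3 mm and rim 6 mm above the bench. Origin: centre of the underside, on the bench.
- notebook: Bystander: a yellow notebook 90 x 140 x 12 mm lying loose beyond the work. Origin: centre of its underside.
- screwdriver: Bystander: a screwdriver about 160 mm long lying loose at the left, along its x axis. Origin: on the bench under its middle.
There are look-alikes about, which are no part of the job. Leave any green look-alike of the cassette alone.

How it is judged:
On the way, in this order (a step that is already met when the one before it is completed fails the run):
1. the inlet nozzle sits flat in its own tray (horizontal distance between nozzle and tray_nozzle below 0.0105 m and z of nozzle in the frame of tray_nozzle below 0.005 m and angle between nozzle's own z axis and vertical below 0.06 rad), for 0.2 s.
2. the jet stage sits flat in its own tray (horizontal distance between jet and tray_jet below 0.0105 m and z of jet in the frame of tray_jet below 0.005 m and angle between jet's own z axis and vertical below 0.06 rad), for 0.2 s.
3. the square cassette sits flat in its own tray (horizontal distance between cassette and tray_cassette below 0.0105 m and z of cassette in the frame of tray_cassette below 0.005 m and angle between cassette's own z axis and vertical below 0.06 rad), for 0.2 s.
4. the base sits flat in its own tray (horizontal distance between base and tray_base below 0.0105 m and z of base in the frame of tray_base below 0.005 m and angle between base's own z axis and vertical below 0.06 rad), for 0.2 s.
At the end, for the whole second after the job is handed in: All four parts stand upright (within 3.4 degrees) and at rest on the floors of their own trays, inside the rims: centre within 10.5 mm of the tray's centre and underside no more than 2 mm above the tray's floor (all of step 1 and all of step 2 and all of step 3 and all of step 4 and linear speed of each of nozzle, jet, cassette, base below 0.02 m/s); the robot touches nothing.
It fails at once if a part is tipped over (more than 35 degrees) (angle between any of nozzle, jet, cassette, base's own z axis and vertical above 0.61 rad).
It fails at once if the notebook is pushed about (moved more than 20 mm) (distance of notebook from where it was at the start of the episode above 0.02 m).
It fails at once if the screwdriver is pushed about (moved more than 20 mm) (distance of screwdriver from where it was at the start of the episode above 0.02 m).
It also fails if it takes over 115 s, if anything falls off the work surface, if the arm or the gripper's body presses on something with over 40 N, if the wrist force passes 120 N, or if a joint passes its speed limit or range.

### The arm

A 7-joint arm with a two-finger parallel gripper is mounted at the origin on the work surface. World frame = base frame: x ahead of the robot, y to its left, z up, the work surface at z = 0. Lengths are in m, angles in rad, forces in N, time in s.
With the tool pointing down it reaches from about 0.425 to 0.925 m from the base axis. Payload 6.8 kg.
Tool frame: the origin (TCP) lies at the very end of the fingers, on their centre line; the grasp point (between the pads) lies 19 mm behind it (arm.pinch_z is the distance from the TCP to the grasp point, in m); z points along the fingers, y is the line along which they close (so a half turn about z gives the same grasp; the last joint's range is limited). The gripper opens to 88 mm and grips with 3 to 60 N. Pads are 20 mm wide; open, the fingers measure 115 mm over their backs; the gripper's body (75 mm by 178 mm) begins 61 mm behind the grasp point.
Start: joints at [1.176, 0.477, 0.022, 1.555, -0.011, 1.109, -0.083], TCP at [0.191, -0.647, 0.223] pointing down, gripper open.
Joint ranges: [-2.96, 2.96], [-0.34, 2.1], [-1.41, 1.46], [0.24, 2.44], [-1.37, 4.51], [0.17, 1.92], [-2.96, 2.96]. Speed limits (rad/s): [2.39, 2.39, 3.14, 3.14, 3.14, 3.14, 3.14].

### API

Orientations are given as a unit quaternion [x, y, z, w].
In Python, from plant import arm, cams gives the robot as it stands.
- The arm moves only by the tool drive_tool, never from a script. Its argument "series" is a list of rows, each an object with "xyz": the shift along the world's x, y, z scaled (see below), a list of three; "spin": the turn about the world's z scaled (see below). A call has 1 to 12 rows; each row shifts and turns the commanded pose from where the row before left it; what a row does not reach is not made up. The controller multiplies each number of a shift by 100 mm and each number of a turn by 360 degrees. A row lasts 1/12 s, in which the tool goes at most 41.7 mm and 7.16 degrees, less where a joint would pass 70% of its speed; a pose out of reach is approached as far as the arm can. A call with a number of a shift or a turn outside -1 to 1 is refused whole. A call with a gripper value outside its range is refused whole. "jaw" is the opening, from -1 (shut) to 1 (fully open), set as the call begins (left out, the last holds). The fingers move at their own pace and stop on an object; "newtons" is the grip in N (left out, the last holds). Time passes only in rows, so rows that do not move let the fingers close. It gives the time, the measured TCP pose, the force, the opening and the grip force at its end, in the units of the state.
- arm.sense(): the state, without advancing time (a new reading comes with each control period).
- cams.get_image(name): name is "scene" or "top" or "wrist"; returns (picture, depth): 384x512x3 uint8, blue, green, red; 384x512 float32, m along the optical axis (not along the pixel's ray), 0 where there is no reading.
- cams.camera_model(name): a dict with "K" (3x3 intrinsics, pixels), "extrinsics" (4x4, takes a point from world to camera coordinates); the wrist camera has in their place "mount" (4x4, takes a point from camera to tool coordinates, whose origin is the TCP and whose axes are the flange's). Camera axes: x right, y up, looking along -z (the intrinsics and any distortion apply to the point x, -y, -z); pixel columns grow to the right and rows downward; lengths in m; the calibration is good to about 2 mm. A picture is of the moment at which its call begins: read the wrist's pose just before it. camera_model takes no time and is no camera call.
- arm.finish_job(): hands the job in; it is judged then, once.
The state is a dict: "t": time; "joint_pos": joint angles; "joint_vel": joint speeds; "tau": joint torques, N m; "position": TCP position; "orientation": TCP orientation; "contact_force": force on the tool from outside, world axes, zero at the start; "ft_torque": the same for the moment, N m; "gripper_width": finger opening in m; "gripper_force": force on a finger pad.
Only numpy, scipy, OpenCV 4.12 (cv2) and the standard library are available. Lean on these libraries where they do the work, as an engineer would, in place of code of your own. Each camera call takes 0.05 s, during which the arm holds its last target. There are 200 camera calls.

## Working session

There is one attempt and no reset: what is moved stays moved. The work goes in short steps, Python scripts to look and compute and a tool call to move; the robot and the scene stay as the last step left them, time stands still between calls to the robot, and variables do not carry over. Pictures are saved under pics/ and viewed, at most 14 in all, crops included, and the job is handed in when it is done.

Besides the shell and the picture viewer there is one more tool, called after "Call:" as name(argument=value, ...) on one line, values as JSON. drive_tool: Moves the arm, as the interface text tells. Shifts and turns lie within -1 to 1; 1 stands for 100 mm of shift or 360 degrees of turn. Its arguments: {"type":"object","properties":{"series":{"type":"array"},"jaw":{"type":"number"},"newtons":{"type":"number"}},"required":["series"]}

```bash
mkdir -p pics; cat > h.py <<'E'
import numpy as np, cv2
from plant import arm, cams
def grab(name):
    s=arm.sense(); im,d=cams.get_image(name); return s,im,d
def world(name,d,m=None):
    """per-pixel world points for a fixed camera"""
    m=m or cams.camera_model(name); K=np.array(m["K"]); E=np.array(m["extrinsics"])
    h,w=d.shape; u,v=np.meshgrid(np.arange(w),np.arange(h))
    x=(u-K[0,2])/K[0,0]*d; y=(v-K[1,2])/K[1,1]*d
    p=np.stack([x,-y,-d,np.ones_like(d)],-1)
    return (p@np.linalg.inv(E).T)[...,:3]
E
python3 - <<'E'
from h import *
for n in("scene","top"):
    s,im,d=grab(n); cv2.imwrite(f"pics/{n}0.png",im); np.savez(f"{n}0.npz",im=im,d=d)
    m=cams.camera_model(n); print(n,{k:np.round(v,3).tolist() if not isinstance(v,str) else v for k,v in m.items()})
print(s)
E
```

```text
scene {'K': [[376.36, 0.0, 258.624], [0.0, 376.36, 196.636], [0.0, 0.0, 1.0]], 'extrinsics': [[-0.587, 0.809, 0.012, 0.339], [-0.563, -0.42, 0.712, 0.296], [0.581, 0.411, 0.702, -1.346], [0.0, 0.0, 0.0, 1.0]]}
top {'K': [[375.199, 0.0, 263.416], [0.0, 375.199, 193.916], [0.0, 0.0, 1.0]], 'extrinsics': [[0.013, -1.0, -0.028, 0.059], [1.0, 0.012, 0.029, -0.593], [-0.028, -0.028, 0.999, -1.066], [0.0, 0.0, 0.0, 1.0]]}
{'t': 0.05, 'joint_pos': array([ 1.17590693,  0.47778292,  0.02235047,  1.55641878, -0.01148598,
        1.10928975, -0.08308863]), 'joint_vel': array([-0.00078003, -0.00169481,  0.00022303, -0.00028716,  0.00109913,
        0.00095893,  0.00075745]), 'tau': array([ 3.68769164e-03, -5.84634304e+01,  1.54145893e+00, -2.73611695e+01,
       -5.43435314e-02,  1.31598272e-02,  2.39622091e-05]), 'position': array([ 0.19075045, -0.64687626,  0.22170725]), 'orientation': array([ 9.89734052e-01,  1.42918590e-01, -1.99323718e-04, -8.62480587e-04]), 'contact_force': array([-0.60179708, -0.85209099, -0.09075054]), 'ft_torque': array([-2.81361583e-02, -1.32479153e-06,  6.68101092e-04]), 'gripper_force': 0.0, 'gripper_width': 0.08803896192569641}
```

View pics/scene0.png

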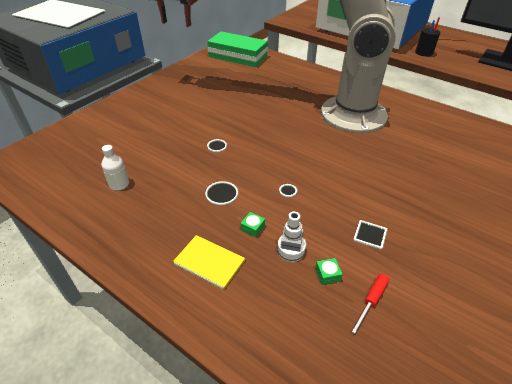

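View pics/top0.png

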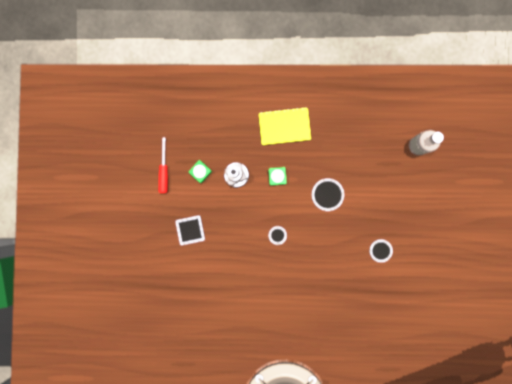

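The scene view shows the stack at (292,240), with trays: nozzle (288,190), jet (217,146), base (221,193), square (370,235). In the top view these are stack (236,175), nozzle tray (278,235), jet tray (381,251), base tray (328,195) and square tray (190,230). The green blocks at top (200,171) and (278,176) are look-alikes. The grey cassette is the one inside the stack at (236,175). Next I'll measure, and enlarge the stack to confirm.

```bash
python3 - <<'E'
from h import *
z=np.load("top0.npz"); im,d=z["im"],z["d"]; P=world("top",d)
m=cams.camera_model("top");K=np.array(m["K"]);E=np.array(m["extrinsics"]);R=E[:3,:3];c=-R.T@E[:3,3]
def ray(u,v,h):
    r=R.T@np.array([(u-K[0,2])/K[0,0],-(v-K[1,2])/K[1,1],-1]); return c+r*(h-c[2])/r[2]
g=im.min(-1)
for n,(u,v) in dict(noz=(278,235),jet=(381,251),base=(328,195),sq=(190,230)).items():
    mk=np.zeros_like(g); cv2.circle(mk,(u,v),24,255,-1)
    b=((g>150)&(mk>0)).astype(np.uint8)
    ct=max(cv2.findContours(b,cv2.RETR_EXTERNAL,cv2.CHAIN_APPROX_NONE)[0],key=cv2.contourArea)
    pts=np.array([ray(a,bb,.006)[:2] for a,bb in ct[:,0]],np.float32)
    r=cv2.minAreaRect(pts); print(n,np.round(pts.mean(0),4),"rect",np.round(r[0],4),np.round(r[1],4),round(r[2],1),"z",np.round(np.median(P[...,2][b>0]),4))
S=P[155:195,216:256]
for lo,hi,nm in((.115,.135,'noz'),(.08,.1,'jet'),(.05,.07,'cas'),(.02,.04,'base')):
    q=S[(S[...,2]>lo)&(S[...,2]<hi)]; 
    if len(q): print(nm,len(q),np.round(q.mean(0),4),np.round(np.ptp(q[:,:2],0),3), (q[:,:2].max(0)+q[:,:2].min(0))/2)
cr=np.hstack([cv2.resize(im[150:200,175:305],None,fx=6,fy=6,interpolation=3)])
cv2.imwrite("pics/crop.png",cr)
print({k:np.round(v,4).tolist() for k,v in cams.camera_model("wrist").items()})
E
```

```text
noz [0.4754 0.0254] rect [0.4753 0.0257] [0.0514 0.0516] 0.8 z 0.0037
jet [ 0.4359 -0.2689] rect [ 0.4359 -0.2698] [0.0652 0.062 ] 0.3 z 0.0045
base [ 0.5935 -0.1174] rect [ 0.5937 -0.1176] [0.093  0.0923] 64.1 z 0.0042
sq [0.4864 0.2775] rect [0.486  0.2777] [0.076  0.0751] 12.5 z 0.0036
noz 78 [0.6466 0.141  0.1238] [0.023 0.023] [0.64614688 0.14080214]
jet 75 [0.6428 0.1392 0.0901] [0.035 0.035] [0.64626699 0.14161085]
cas 120 [0.6452 0.1384 0.06  ] [0.056 0.059] [0.64751337 0.14232461]
base 135 [0.6442 0.1418 0.03  ] [0.063 0.063] [0.64709937 0.14383908]
{'K': [[294.385, 0.0, 255.1801], [0.0, 294.385, 191.2874], [0.0, 0.0, 1.0]], 'mount': [[0.0002, 0.9645, 0.2641, 0.072], [1.0, -0.0001, -0.0005, 0.0003], [-0.0005, 0.2641, -0.9645, -0.1619], [0.0, 0.0, 0.0, 1.0]]}
```

View pics/crop.png

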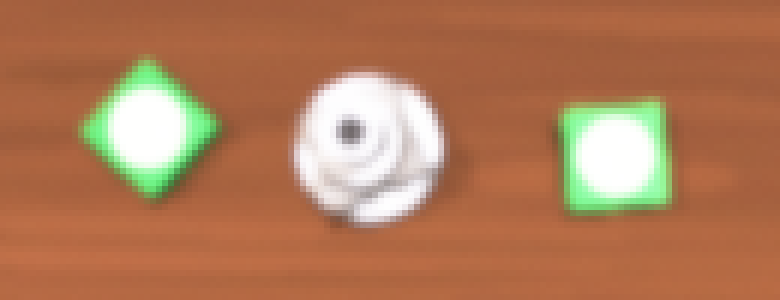

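The crop shows the stack in the middle at crop pixel (370,150), aluminium with a grey cassette. The blocks at (150,130) and (615,155) are green look-alikes, so I leave them alone. The stack heights measured 0.124/0.09/0.06/0.03 and match. I'll move above the stack for a wrist look.

Call:
drive_tool(series=[{"xyz":[0.19,0.328,0.012],"spin":0.0085},{"xyz":[0.19,0.328,0.012],"spin":0.0085},{"xyz":[0.19,0.328,0.012],"spin":0.0085},{"xyz":[0.19,0.328,0.012],"spin":0.0085},{"xyz":[0.19,0.328,0.012],"spin":0.0085},{"xyz":[0.19,0.328,0.012],"spin":0.0085},{"xyz":[0.19,0.328,0.012],"spin":0.0085},{"xyz":[0.19,0.328,0.012],"spin":0.0085},{"xyz":[0.19,0.328,0.012],"spin":0.0085},{"xyz":[0.19,0.328,0.012],"spin":0.0085},{"xyz":[0.19,0.328,0.012],"spin":0.0085},{"xyz":[0.19,0.328,0.012],"spin":0.0085}], jaw=1, newtons=20)

```text
t: 1.1
position: [0.4192, -0.2521, 0.237]
orientation: [0.894, 0.448, -0.0, -0.0]
contact_force: [1.0, 0.2, 1.1]
gripper_width: 0.0877
gripper_force: 0.0
```

Call:
drive_tool(series=[{"xyz":[0.19,0.328,0.012],"spin":0.0085},{"xyz":[0.19,0.328,0.012],"spin":0.0085},{"xyz":[0.19,0.328,0.012],"spin":0.0085},{"xyz":[0.19,0.328,0.012],"spin":0.0085},{"xyz":[0.19,0.328,0.012],"spin":0.0085},{"xyz":[0.19,0.328,0.012],"spin":0.0085},{"xyz":[0.19,0.328,0.012],"spin":0.0085},{"xyz":[0.19,0.328,0.012],"spin":0.0085},{"xyz":[0.19,0.328,0.012],"spin":0.0085},{"xyz":[0.19,0.328,0.012],"spin":0.0085},{"xyz":[0.19,0.328,0.012],"spin":0.0085},{"xyz":[0.19,0.328,0.012],"spin":0.0085}])

```text
t: 2.1
position: [0.6474, 0.1411, 0.251]
orientation: [0.707, 0.707, -0.0, -0.0]
contact_force: [1.1, -0.7, 0.2]
gripper_width: 0.0877
gripper_force: 0.0
```

Call:
drive_tool(series=[{"xyz":[0,0,0],"spin":0},{"xyz":[0,0,0],"spin":0},{"xyz":[0,0,0],"spin":0}])

```text
t: 2.35
position: [0.6466, 0.139, 0.2507]
orientation: [0.708, 0.706, -0.001, -0.0]
contact_force: [0.3, -1.0, -0.2]
gripper_width: 0.0877
gripper_force: 0.0
```

```bash
cat >> h.py <<'E'
from scipy.spatial.transform import Rotation as Ro
def wrist():
    """wrist image, per-pixel world points, state"""
    s,im,d=grab("wrist"); m=cams.camera_model("wrist")
    T=np.eye(4); T[:3,:3]=Ro.from_quat(s["orientation"]).as_matrix(); T[:3,3]=s["position"]
    return s,im,world("",d,dict(K=m["K"],extrinsics=np.linalg.inv(T@np.array(m["mount"])))),d
def yaw(s): # degrees of the tool x axis
    x=Ro.from_quat(s["orientation"]).as_matrix()[:,0]; return np.degrees(np.arctan2(x[1],x[0]))
def levels(P,d,ls,c=(.646,.141),r=.06):
    for n,h in ls.items():
        k=(abs(P[...,2]-h)<.006)&(d>0)&(np.hypot(P[...,0]-c[0],P[...,1]-c[1])<r)
        q=P[k]
        if len(q)>20:
            (x,y),rad=cv2.minEnclosingCircle(q[:,:2].astype(np.float32)); rc=cv2.minAreaRect(q[:,:2].astype(np.float32))
            print(n,len(q),"z",round(float(np.median(q[:,2])),4),"circ",round(x,4),round(y,4),round(rad,4),"rect",np.round(rc[0],4),np.round(rc[1],4),round(rc[2],1))
E
python3 - <<'E'
from h import *
s,im,P,d=wrist(); np.savez("w1.npz",im=im,P=P,d=d); cv2.imwrite("pics/w1.png",im)
print(s["t"],s["position"],yaw(s),s["joint_pos"],s["gripper_width"],s["contact_force"])
levels(P,d,dict(noz=.124,jet=.09,cas=.06,base=.03))
E
```

```text
2.35 [0.64657272 0.13899764 0.25067321] 89.8354419377431 [ 0.09705048  0.49544552 -0.57928349  1.52608021  0.28264775  1.20616936
 -0.53165793] 0.0876641383037913 [ 0.32127399 -0.97991632 -0.16826763]
noz 505 z 0.124 circ 0.6475 0.1436 0.013 rect [0.6472 0.1439] [0.0243 0.0251] 0.9
jet 338 z 0.0898 circ 0.6466 0.1443 0.0189 rect [0.6463 0.1474] [0.0376 0.0304] 6.2
cas 472 z 0.0597 circ 0.6476 0.1443 0.0313 rect [0.6475 0.1442] [0.046 0.046] 23.7
base 521 z 0.0299 circ 0.648 0.1458 0.0329 rect [0.6487 0.1492] [0.0576 0.0649] 84.0
```

View pics/w1.png

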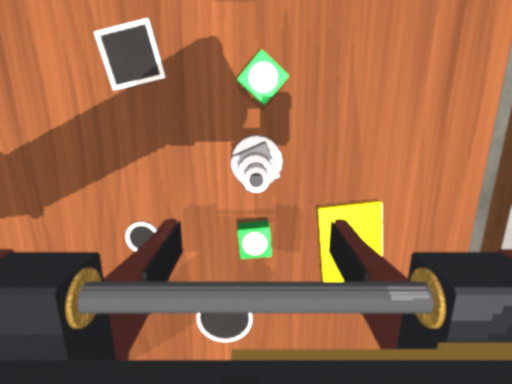

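The wrist view shows the stack at (256,165), with the nozzle bore at (256,180) and cassette corners visible. The fit gives the cassette as 46.0 x 46.0 mm at yaw 23.7°, and the levels match. Next I descend on the nozzle.

Call:
drive_tool(series=[{"xyz":[0.007,0.048,-0.2]},{"xyz":[0,0,-0.3]},{"xyz":[0,0,-0.3]},{"xyz":[0,0,-0.3]},{"xyz":[0,0,-0.25]},{"xyz":[0,0,-0.187]},{"xyz":[0,0,0]},{"xyz":[0,0,0]}])

```text
schema error: expected keys xyz, spin
```

Call:
drive_tool(series=[{"xyz":[0,0,0]},{"xyz":[0,0,0]},{"xyz":[0,0,0]},{"xyz":[0,0,0]},{"xyz":[0,0,0]},{"xyz":[0,0,0]}], jaw=-1, newtons=20)

```text
schema error: expected keys xyz, spin
```

Call:
drive_tool(series=[{"xyz":[0.007,0.048,-0.2],"spin":0},{"xyz":[0,0,-0.3],"spin":0},{"xyz":[0,0,-0.3],"spin":0},{"xyz":[0,0,-0.3],"spin":0},{"xyz":[0,0,-0.25],"spin":0},{"xyz":[0,0,-0.187],"spin":0},{"xyz":[0,0,0],"spin":0},{"xyz":[0,0,0],"spin":0}])

```text
t: 3.07
position: [0.6471, 0.1426, 0.0974]
orientation: [0.709, 0.706, -0.001, -0.0]
contact_force: [0.4, 0.5, 1.0]
gripper_width: 0.0882
gripper_force: 0.0
```

Call:
drive_tool(series=[{"xyz":[0,0,0],"spin":0},{"xyz":[0,0,0],"spin":0},{"xyz":[0,0,0],"spin":0},{"xyz":[0,0,0],"spin":0},{"xyz":[0,0,0],"spin":0},{"xyz":[0,0,0],"spin":0},{"xyz":[0,0,0],"spin":0},{"xyz":[0,0,0],"spin":0}], jaw=-1, newtons=20)

```text
t: 3.73
position: [0.6477, 0.1446, 0.0978]
orientation: [0.708, 0.706, 0.0, 0.0]
contact_force: [-0.5, -0.5, 0.3]
gripper_width: 0.0384
gripper_force: 0.0
```

Call:
drive_tool(series=[{"xyz":[0,0,0],"spin":0},{"xyz":[0,0,0],"spin":0},{"xyz":[0,0,0],"spin":0},{"xyz":[0,0,0],"spin":0}])

```text
t: 4.07
position: [0.6476, 0.1446, 0.0977]
orientation: [0.708, 0.706, -0.0, -0.0]
contact_force: [-0.2, 1.1, -0.8]
gripper_width: 0.0257
gripper_force: 20.0
```

Call:
drive_tool(series=[{"xyz":[0,0,0.03],"spin":0},{"xyz":[0,0,0.1],"spin":0},{"xyz":[0,0,0.2],"spin":0},{"xyz":[0,0,0.2],"spin":0},{"xyz":[0,0,0],"spin":0}])

```text
t: 4.48
position: [0.6501, 0.1458, 0.1559]
orientation: [0.708, 0.706, 0.003, 0.002]
contact_force: [1.2, -0.5, -0.6]
gripper_width: 0.0254
gripper_force: 20.0
```

```bash
cat >> h.py <<'E'
def tray(im,P,c,R,rect=False):
    k=(im.min(-1)>150)&(np.hypot(P[...,0]-c[0],P[...,1]-c[1])<R)&(P[...,2]<.012)&(P[...,2]>-.005)
    q=P[k][:,:2].astype(np.float32)
    if len(q)<15: return print("none",len(q))
    rc=cv2.minAreaRect(q); cc=cv2.minEnclosingCircle(q); A=np.c_[2*q,np.ones(len(q))]; f=np.linalg.lstsq(A,(q**2).sum(1),rcond=None)[0]
    print("tray",len(q),"z",round(float(np.median(P[k][:,2])),4),"rect",np.round(rc[0],4),np.round(rc[1],4),round(rc[2],1),"circfit",np.round(f[:2],4),"R",round(float(np.sqrt(f[2]+f[:2]@f[:2])),4))
E
python3 - <<'E'
from h import *
z=np.load("w1.npz"); 
for c,R in (((.475,.025),.035),((.486,.2775),.06),((.5937,-.1176),.06)): tray(z["im"],z["P"],c,R)
s=arm.sense(); print(s["position"],s["t"])
for i in range(3): cams.get_image("top"); s=arm.sense(); print(s["position"],s["t"],s["joint_vel"].round(3))
E
```

```text
tray 280 z 0.0046 rect [0.4678 0.0323] [0.0556 0.0321] 43.3 circfit [0.4751 0.0265] R 0.023
tray 1291 z 0.0049 rect [0.4849 0.2804] [0.0755 0.0744] 12.6 circfit [0.4864 0.2797] R 0.0384
tray 417 z 0.0043 rect [ 0.5937 -0.1374] [0.0621 0.093 ] 89.1 circfit [ 0.5945 -0.1189] R 0.042
[0.65013013 0.1458356  0.15587541] 4.4833
[0.64932538 0.14533396 0.15382729] 4.5333 [-0.004  0.033  0.017  0.041  0.01  -0.018 -0.005]
[0.64831214 0.14476178 0.15208169] 4.5833 [-0.005  0.025  0.014  0.03   0.002 -0.006 -0.002]
[0.64759121 0.14435829 0.15088097] 4.6333 [-0.003  0.019  0.007  0.019 -0.001  0.    -0.001]
```

Call:
drive_tool(series=[{"xyz":[-0.246,-0.169,0],"spin":0},{"xyz":[-0.246,-0.169,0],"spin":0},{"xyz":[-0.246,-0.169,0],"spin":0},{"xyz":[-0.246,-0.169,0],"spin":0},{"xyz":[-0.246,-0.169,-0.2],"spin":0},{"xyz":[-0.246,-0.169,-0.3],"spin":0},{"xyz":[-0.246,-0.169,-0.3],"spin":0},{"xyz":[0,0,-0.2],"spin":0},{"xyz":[0,0,0],"spin":0},{"xyz":[0,0,0],"spin":0},{"xyz":[0,0,0],"spin":0},{"xyz":[0,0,0],"spin":0}])

```text
t: 5.63
position: [0.4781, 0.0278, 0.0529]
orientation: [0.708, 0.707, 0.001, 0.001]
contact_force: [-0.7, -0.1, -0.7]
gripper_width: 0.0257
gripper_force: 20.0
```

```bash
python3 - <<'E'
from h import *
s,im,P,d=wrist(); cv2.imwrite("pics/w2.png",im); print(s["position"],s["gripper_width"],s["joint_pos"].round(2))
tray(im,P,(.475,.026),.034)
E
```

```text
[0.47809803 0.02780305 0.05294026] 0.02568634721177942 [ 0.26  0.46 -0.53  2.12  0.39  0.65 -0.55]
tray 810 z 0.0054 rect [0.4775 0.0332] [0.0368 0.0521] 80.8 circfit [0.4761 0.0274] R 0.0227
```

View pics/w2.png

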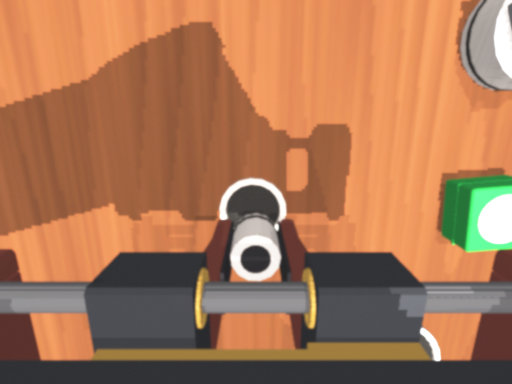

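The nozzle is held upright above its tray (ring at (253,205)), with an offset of about 2 mm. I'll lower it.

Call:
drive_tool(series=[{"xyz":[-0.015,-0.005,-0.1],"spin":0},{"xyz":[0,0,-0.15],"spin":0},{"xyz":[0,0,-0.08],"spin":0},{"xyz":[0,0,-0.04],"spin":0},{"xyz":[0,0,0],"spin":0},{"xyz":[0,0,0],"spin":0},{"xyz":[0,0,0],"spin":0},{"xyz":[0,0,0],"spin":0}])

```text
t: 6.35
position: [0.4751, 0.0264, 0.0151]
orientation: [0.708, 0.706, 0.0, 0.0]
contact_force: [0.1, -0.3, -0.9]
gripper_width: 0.0257
gripper_force: 20.0
```

Call:
drive_tool(series=[{"xyz":[0,0,-0.02],"spin":0},{"xyz":[0,0,-0.02],"spin":0},{"xyz":[0,0,0],"spin":0},{"xyz":[0,0,0],"spin":0},{"xyz":[0,0,0],"spin":0},{"xyz":[0,0,0],"spin":0}])

```text
t: 6.85
position: [0.4747, 0.0263, 0.0107]
orientation: [0.708, 0.706, -0.0, -0.0]
contact_force: [0.0, -0.0, -0.7]
gripper_width: 0.0256
gripper_force: 20.0
```

Call:
drive_tool(series=[{"xyz":[0,0,0],"spin":0},{"xyz":[0,0,0],"spin":0},{"xyz":[0,0,0],"spin":0},{"xyz":[0,0,0],"spin":0},{"xyz":[0,0,0],"spin":0},{"xyz":[0,0,0.15],"spin":0},{"xyz":[0,0,0.35],"spin":0},{"xyz":[0,0,0.35],"spin":0},{"xyz":[0,0,0.35],"spin":0},{"xyz":[0,0,0.2],"spin":0}], jaw=1)

```text
t: 7.68
position: [0.4759, 0.0268, 0.154]
orientation: [0.708, 0.706, 0.001, 0.001]
contact_force: [0.9, -0.4, -0.1]
gripper_width: 0.0869
gripper_force: 0.0
```

Call:
drive_tool(series=[{"xyz":[0.246,0.168,0],"spin":0},{"xyz":[0.246,0.168,0],"spin":0},{"xyz":[0.246,0.168,0],"spin":0},{"xyz":[0.246,0.168,0],"spin":0},{"xyz":[0.246,0.168,0],"spin":0},{"xyz":[0.246,0.168,0],"spin":0},{"xyz":[0.246,0.168,0.2],"spin":0},{"xyz":[0,0,0.2],"spin":0},{"xyz":[0,0,0],"spin":0},{"xyz":[0,0,0],"spin":0},{"xyz":[0,0,0],"spin":0},{"xyz":[0,0,0],"spin":0}])

```text
t: 8.68
position: [0.6458, 0.1427, 0.1894]
orientation: [0.708, 0.706, -0.001, -0.0]
contact_force: [-0.5, 0.4, -0.4]
gripper_width: 0.0878
gripper_force: 0.0
```

```bash
cat >> h.py <<'E'
def toplevel(P,d,n,h,c,r=.045): levels(P,d,{n:h},c,r)
E
python3 - <<'E'
from h import *
s,im,P,d=wrist(); print(s["t"],s["position"],s["gripper_width"],s["joint_pos"].round(2))
levels(P,d,dict(jet=.09,cas=.06,base=.03)); cv2.imwrite("pics/w3.png",im)
_,im,d=grab("top"); P=world("top",d); toplevel(P,d,"noz in tray",.037,(.475,.026)); tray(im,P,(.4755,.026),.04)
E
```

```text
8.6833 [0.64579987 0.14271872 0.1894317 ] 0.08781301373007037 [ 0.09  0.55 -0.58  1.59  0.33  1.1  -0.57]
jet 1284 z 0.0899 circ 0.6464 0.1439 0.0192 rect [0.6466 0.1443] [0.0369 0.0371] 26.1
cas 662 z 0.0597 circ 0.6473 0.1444 0.0312 rect [0.6476 0.1443] [0.0458 0.0462] 24.1
base 701 z 0.0299 circ 0.6478 0.1459 0.0329 rect [0.6468 0.1534] [0.0647 0.05  ] 9.8
none 0
```

```bash
python3 - <<'E'
from h import *
_,im,d=grab("scene"); P=world("scene",d)
levels(P,d,{"noz":.037},(.475,.026),.045)
k=np.hypot(P[...,0]-.475,P[...,1]-.026)<.03; print(k.sum(), np.percentile(P[k][:,2],[5,50,99]).round(4))
cv2.imwrite("pics/s3.png",cv2.resize(im[140:280,220:420],None,fx=3.5,fy=3.5,interpolation=3))
E
```

```text
50 [-0.0017  0.003   0.0089]
```

View pics/s3.png

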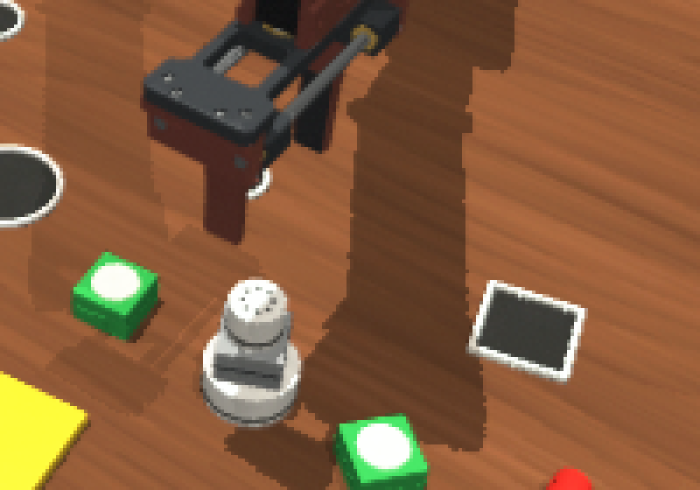

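The jet stage with its hole circle now tops the stack at crop (257,300). The nozzle tray is hidden by a finger, so I'll check it on the way. Now I grip the jet stage.

Call:
drive_tool(series=[{"xyz":[0.006,0.012,-0.25],"spin":0},{"xyz":[0,0,-0.3],"spin":0},{"xyz":[0,0,-0.3],"spin":0},{"xyz":[0,0,-0.22],"spin":0},{"xyz":[0,0,-0.15],"spin":0},{"xyz":[0,0,0],"spin":0},{"xyz":[0,0,0],"spin":0},{"xyz":[0,0,0],"spin":0},{"xyz":[0,0,0],"spin":0}])

```text
t: 9.58
position: [0.6487, 0.1455, 0.0706]
orientation: [0.708, 0.706, 0.001, 0.001]
contact_force: [0.2, -0.4, 0.4]
gripper_width: 0.0879
gripper_force: 0.0
```

Call:
drive_tool(series=[{"xyz":[-0.01,-0.01,-0.015],"spin":0},{"xyz":[0,0,0],"spin":0},{"xyz":[0,0,0],"spin":0},{"xyz":[0,0,0],"spin":0},{"xyz":[0,0,0],"spin":0},{"xyz":[0,0,0],"spin":0},{"xyz":[0,0,0],"spin":0},{"xyz":[0,0,0],"spin":0},{"xyz":[0,0,0],"spin":0},{"xyz":[0,0,0],"spin":0}], jaw=-1)

```text
t: 10.42
position: [0.6465, 0.1441, 0.0672]
orientation: [0.708, 0.706, -0.0, -0.0]
contact_force: [0.5, 0.7, -0.8]
gripper_width: 0.0376
gripper_force: 20.0
```

Call:
drive_tool(series=[{"xyz":[0,0,0.05],"spin":0},{"xyz":[0,0,0.2],"spin":0},{"xyz":[0,0,0.25],"spin":0},{"xyz":[-0.162,-0.318,0.05],"spin":0},{"xyz":[-0.162,-0.318,0],"spin":0},{"xyz":[-0.162,-0.318,0],"spin":0},{"xyz":[-0.162,-0.318,0],"spin":0},{"xyz":[-0.162,-0.318,0],"spin":0},{"xyz":[-0.162,-0.318,0],"spin":0},{"xyz":[-0.162,-0.318,0],"spin":0},{"xyz":[-0.162,-0.318,0],"spin":0},{"xyz":[-0.162,-0.318,0],"spin":0}])

```text
t: 11.42
position: [0.4998, -0.1435, 0.1227]
orientation: [0.708, 0.706, 0.0, 0.0]
contact_force: [0.1, -0.6, -1.1]
gripper_width: 0.0374
gripper_force: 20.0
```

Call:
drive_tool(series=[{"xyz":[-0.162,-0.318,0],"spin":0},{"xyz":[-0.162,-0.318,0],"spin":0},{"xyz":[-0.162,-0.318,-0.2],"spin":0},{"xyz":[-0.162,-0.318,-0.2],"spin":0},{"xyz":[0,0,-0.1],"spin":0},{"xyz":[0,0,0],"spin":0},{"xyz":[0,0,0],"spin":0},{"xyz":[0,0,0],"spin":0},{"xyz":[0,0,0],"spin":0},{"xyz":[0,0,0],"spin":0}])

```text
t: 12.25
position: [0.4372, -0.2684, 0.0731]
orientation: [0.707, 0.707, 0.0, 0.001]
contact_force: [0.2, -0.3, -1.1]
gripper_width: 0.0372
gripper_force: 20.0
```

```bash
python3 - <<'E'
from h import *
s,im,P,d=wrist(); print(s["t"],s["position"],s["gripper_width"]); tray(im,P,(.436,-.269),.045)
for n in("top","scene"):
    _,im,d=grab(n); P=world(n,d); print(n); levels(P,d,{"noz":.037,"floor":.005},(.475,.026),.03); tray(im,P,(.4755,.026),.04); levels(P,d,{"cas":.06,"base":.03})
E
```

```text
12.25 [ 0.43724984 -0.26839096  0.07311877] 0.03722903569604364
tray 1046 z 0.0053 rect [ 0.4369 -0.262 ] [0.051  0.0648] 89.3 circfit [ 0.437  -0.2674] R 0.029
top
noz 68 z 0.0372 circ 0.475 0.0232 0.0125 rect [0.475  0.0232] [0.0225 0.0223] 0.7
floor 237 z 0.0031 circ 0.4751 0.0257 0.03 rect [0.4749 0.0257] [0.0571 0.0569] 46.4
tray 185 z 0.0033 rect [0.4748 0.0257] [0.0523 0.0519] 0.3 circfit [0.4753 0.025 ] R 0.0224
cas 282 z 0.06 circ 0.6475 0.1419 0.031 rect [0.647  0.1422] [0.0454 0.0459] 24.3
base 129 z 0.0299 circ 0.6475 0.1434 0.0328 rect [0.6472 0.1436] [0.0623 0.063 ] 1.1
scene
noz 61 z 0.0371 circ 0.4777 0.0265 0.0135 rect [0.4781 0.0269] [0.0257 0.0224] 32.8
floor 180 z 0.0037 circ 0.4747 0.0259 0.03 rect [0.4775 0.0273] [0.0527 0.0591] 28.0
tray 63 z 0.005 rect [0.4736 0.0279] [0.0518 0.0568] 60.2 circfit [0.4757 0.0266] R 0.0242
cas 337 z 0.0603 circ 0.6493 0.1454 0.0308 rect [0.649  0.1454] [0.0479 0.0465] 25.8
base 210 z 0.03 circ 0.6498 0.1481 0.0335 rect [0.6553 0.151 ] [0.0524 0.0638] 32.1
```

The nozzle is seated: its top is at 0.037 m, 2 mm off centre. The jet is centred over its tray, so I lower it.

Call:
drive_tool(series=[{"xyz":[0,0,-0.15],"spin":0},{"xyz":[0,0,-0.2],"spin":0},{"xyz":[0,0,-0.15],"spin":0},{"xyz":[0,0,-0.07],"spin":0},{"xyz":[0,0,-0.03],"spin":0},{"xyz":[0,0,0],"spin":0},{"xyz":[0,0,0],"spin":0},{"xyz":[0,0,0],"spin":0},{"xyz":[0,0,0],"spin":0},{"xyz":[0,0,0],"spin":0}])

```text
t: 13.23
position: [0.4363, -0.2696, 0.0128]
orientation: [0.708, 0.706, 0.0, 0.001]
contact_force: [0.1, -0.6, -0.8]
gripper_width: 0.0375
gripper_force: 20.0
```

Call:
drive_tool(series=[{"xyz":[0,0,-0.02],"spin":0},{"xyz":[0,0,0],"spin":0},{"xyz":[0,0,0],"spin":0},{"xyz":[0,0,0],"spin":0}])

```text
t: 13.57
position: [0.4359, -0.2693, 0.0102]
orientation: [0.708, 0.706, 0.0, -0.0]
contact_force: [-0.3, 0.5, -0.9]
gripper_width: 0.0377
gripper_force: 20.0
```

Call:
drive_tool(series=[{"xyz":[0,0,0],"spin":0},{"xyz":[0,0,0],"spin":0},{"xyz":[0,0,0],"spin":0},{"xyz":[0,0,0],"spin":0},{"xyz":[0,0,0],"spin":0},{"xyz":[0,0,0.15],"spin":0},{"xyz":[0,0,0.35],"spin":0},{"xyz":[0,0,0.35],"spin":0},{"xyz":[0,0,0.35],"spin":0},{"xyz":[0,0,0.2],"spin":0}], jaw=1)

```text
t: 14.4
position: [0.4372, -0.2696, 0.1537]
orientation: [0.708, 0.706, 0.001, 0.002]
contact_force: [1.3, -1.4, 0.5]
gripper_width: 0.0877
gripper_force: 0.0
```

Call:
drive_tool(series=[{"xyz":[0.1625,0.318,0.04],"spin":0.0051},{"xyz":[0.1625,0.318,0.04],"spin":0.0051},{"xyz":[0.1625,0.318,0.04],"spin":0.0051},{"xyz":[0.1625,0.318,0.04],"spin":0.0051},{"xyz":[0.1625,0.318,0.04],"spin":0.0051},{"xyz":[0.1625,0.318,0.04],"spin":0.0051},{"xyz":[0.1625,0.318,0.04],"spin":0.0051},{"xyz":[0.1625,0.318,0.04],"spin":0.0051},{"xyz":[0.1625,0.318,0.04],"spin":0.0051},{"xyz":[0.1625,0.318,0],"spin":0.0051},{"xyz":[0.1625,0.318,0],"spin":0.0051},{"xyz":[0.1625,0.318,0],"spin":0.0051}])

```text
t: 15.4
position: [0.6314, 0.1137, 0.1861]
orientation: [0.559, 0.829, -0.0, 0.0]
contact_force: [0.8, 0.0, 0.5]
gripper_width: 0.0882
gripper_force: 0.0
```

Call:
drive_tool(series=[{"xyz":[0.1625,0.318,0],"spin":0.0054},{"xyz":[0,0,0],"spin":0},{"xyz":[0,0,0],"spin":0},{"xyz":[0,0,0],"spin":0},{"xyz":[0,0,0],"spin":0}])

```text
t: 15.82
position: [0.647, 0.1421, 0.1859]
orientation: [0.547, 0.837, -0.001, 0.0]
contact_force: [-0.7, -0.3, 0.1]
gripper_width: 0.0881
gripper_force: 0.0
```

```bash
python3 - <<'E'
from h import *
s,im,P,d=wrist(); print(s["t"],s["position"],yaw(s),s["gripper_width"],s["joint_pos"].round(2))
levels(P,d,dict(cas=.06,base=.03)); cv2.imwrite("pics/w4.png",im)
for n in("top","scene"):
    _,im,d=grab(n); P=world(n,d); print(n); levels(P,d,{"jet":.033},(.437,-.269),.045); tray(im,P,(.437,-.269),.045)
E
```

```text
15.8167 [0.64696882 0.14213682 0.18589562] 113.72826594863518 0.08811048475687366 [ 0.17  0.59 -0.7   1.59  0.41  1.12 -0.22]
cas 2024 z 0.06 circ 0.6475 0.1447 0.0312 rect [0.6472 0.1448] [0.0454 0.0456] 24.6
base 747 z 0.0299 circ 0.6481 0.1458 0.0329 rect [0.6459 0.1522] [0.0645 0.0522] 20.6
top
jet 153 z 0.0335 circ 0.4366 -0.2707 0.0191 rect [ 0.4361 -0.2702] [0.0364 0.0367] 57.6
tray 176 z 0.0045 rect [ 0.4368 -0.2706] [0.063  0.0653] 1.1 circfit [ 0.436  -0.2701] R 0.0291
scene
jet 83 z 0.0331 circ 0.4375 -0.2675 0.0218 rect [ 0.438  -0.2675] [0.0403 0.0357] 31.9
tray 61 z 0.0054 rect [ 0.4379 -0.2669] [0.0623 0.0603] 40.1 circfit [ 0.4374 -0.2677] R 0.0299
```

View pics/w4.png

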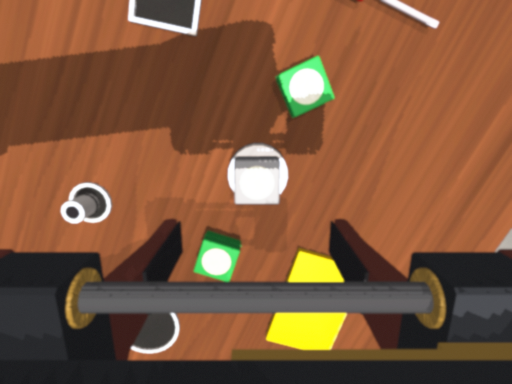

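The jet is seated (top 0.033 m, centred). The cassette at (257,180) lies square to the fingers. I grip it.

Call:
drive_tool(series=[{"xyz":[0.003,0.02,-0.3],"spin":0.001},{"xyz":[0,0,-0.35],"spin":0},{"xyz":[0,0,-0.35],"spin":0},{"xyz":[0,0,-0.25],"spin":0},{"xyz":[0,0,-0.15],"spin":0},{"xyz":[0,0,-0.08],"spin":0},{"xyz":[0,0,0],"spin":0},{"xyz":[0,0,0],"spin":0},{"xyz":[0,0,0],"spin":0},{"xyz":[0,0,0],"spin":0},{"xyz":[0,0,0],"spin":0}])

```text
t: 16.88
position: [0.6483, 0.1463, 0.0397]
orientation: [0.543, 0.84, 0.001, 0.001]
contact_force: [0.3, -0.7, 0.1]
gripper_width: 0.0879
gripper_force: 0.0
```

Call:
drive_tool(series=[{"xyz":[0,-0.005,-0.015],"spin":0},{"xyz":[0,0,0],"spin":0},{"xyz":[0,0,0],"spin":0},{"xyz":[0,0,0],"spin":0},{"xyz":[0,0,0],"spin":0},{"xyz":[0,0,0],"spin":0},{"xyz":[0,0,0],"spin":0},{"xyz":[0,0,0],"spin":0},{"xyz":[0,0,0],"spin":0},{"xyz":[0,0,0],"spin":0}], jaw=-1)

```text
t: 17.72
position: [0.6474, 0.1456, 0.0366]
orientation: [0.543, 0.84, -0.0, -0.0]
contact_force: [-1.7, -0.2, -0.2]
gripper_width: 0.0463
gripper_force: 20.0
```

Call:
drive_tool(series=[{"xyz":[0,0,0.05],"spin":0},{"xyz":[0,0,0.25],"spin":0},{"xyz":[0,0,0.3],"spin":0},{"xyz":[-0.27,0.222,0.05],"spin":-0.0054},{"xyz":[-0.27,0.222,0],"spin":-0.0054},{"xyz":[-0.27,0.222,0],"spin":-0.0054},{"xyz":[-0.27,0.222,0],"spin":-0.0054},{"xyz":[-0.27,0.222,0],"spin":-0.0054},{"xyz":[-0.27,0.222,0],"spin":-0.0054},{"xyz":[0,0,-0.2],"spin":0},{"xyz":[0,0,0],"spin":0},{"xyz":[0,0,0],"spin":0}])

```text
t: 18.72
position: [0.4852, 0.2779, 0.0814]
orientation: [0.625, 0.78, -0.001, 0.0]
contact_force: [-0.2, -1.0, -1.3]
gripper_width: 0.046
gripper_force: 20.0
```

Call:
drive_tool(series=[{"xyz":[0,0,0],"spin":0},{"xyz":[0,0,0],"spin":0},{"xyz":[0,0,0],"spin":0}])

```text
t: 18.97
position: [0.4867, 0.2781, 0.0822]
orientation: [0.626, 0.779, 0.0, 0.0]
contact_force: [-0.1, 0.6, -1.5]
gripper_width: 0.0456
gripper_force: 20.0
```

```bash
python3 - <<'E'
from h import *
s,im,P,d=wrist(); print(s["t"],s["position"],yaw(s),s["gripper_width"],s["joint_pos"].round(2)); tray(im,P,(.486,.279),.055); cv2.imwrite("pics/w5.png",im)
E
```

```text
18.9667 [0.48667409 0.27806178 0.08219219] 102.42219175267257 0.04562692380983595 [-0.12  0.55 -0.66  1.92  0.45  0.82 -0.81]
tray 1185 z 0.0054 rect [0.4839 0.2929] [0.074  0.0429] 11.9 circfit [0.4856 0.2859] R 0.0343
```

View pics/w5.png

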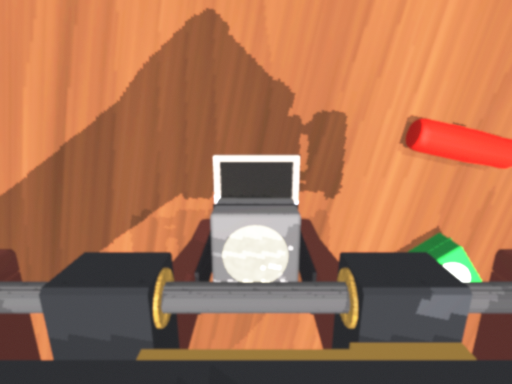

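The cassette is square to its tray (rim at (256,180)) and centred within about 2 mm. I lower it.

Call:
drive_tool(series=[{"xyz":[0,0.005,-0.2],"spin":0},{"xyz":[0,0,-0.25],"spin":0},{"xyz":[0,0,-0.15],"spin":0},{"xyz":[0,0,-0.07],"spin":0},{"xyz":[0,0,-0.03],"spin":0},{"xyz":[0,0,0],"spin":0},{"xyz":[0,0,0],"spin":0},{"xyz":[0,0,0],"spin":0},{"xyz":[0,0,0],"spin":0},{"xyz":[0,0,0],"spin":0}])

```text
t: 19.85
position: [0.4859, 0.2795, 0.0124]
orientation: [0.626, 0.78, 0.001, 0.0]
contact_force: [0.1, 0.1, -0.7]
gripper_width: 0.0456
gripper_force: 20.0
```

Call:
drive_tool(series=[{"xyz":[0,0,-0.02],"spin":0},{"xyz":[0,0,0],"spin":0},{"xyz":[0,0,0],"spin":0},{"xyz":[0,0,0],"spin":0}])

```text
t: 20.18
position: [0.4854, 0.2793, 0.0097]
orientation: [0.626, 0.78, -0.0, -0.0]
contact_force: [0.5, 1.1, -1.3]
gripper_width: 0.0456
gripper_force: 20.0
```

Call:
drive_tool(series=[{"xyz":[0,0,0],"spin":0},{"xyz":[0,0,0],"spin":0},{"xyz":[0,0,0],"spin":0},{"xyz":[0,0,0],"spin":0},{"xyz":[0,0,0],"spin":0},{"xyz":[0,0,0.15],"spin":0},{"xyz":[0,0,0.35],"spin":0},{"xyz":[0,0,0.35],"spin":0},{"xyz":[0,0,0.35],"spin":0},{"xyz":[0,0,0.3],"spin":0}], jaw=1)

```text
t: 21.02
position: [0.4854, 0.2796, 0.162]
orientation: [0.625, 0.78, 0.001, 0.0]
contact_force: [0.3, -0.1, 0.0]
gripper_width: 0.0879
gripper_force: 0.0
```

Call:
drive_tool(series=[{"xyz":[0.27,-0.224,0],"spin":-0.0057},{"xyz":[0.27,-0.224,0],"spin":-0.0057},{"xyz":[0.27,-0.224,0],"spin":-0.0057},{"xyz":[0.27,-0.224,0],"spin":-0.0057},{"xyz":[0.27,-0.224,0],"spin":-0.0057},{"xyz":[0.27,-0.224,0],"spin":-0.0057},{"xyz":[0,0,0],"spin":0},{"xyz":[0,0,0],"spin":0},{"xyz":[0,0,0],"spin":0},{"xyz":[0,0,0],"spin":0}])

```text
t: 21.85
position: [0.6462, 0.1466, 0.1598]
orientation: [0.705, 0.71, 0.0, -0.0]
contact_force: [0.1, 0.6, -0.7]
gripper_width: 0.0879
gripper_force: 0.0
```

```bash
python3 - <<'E'
from h import *
s,im,P,d=wrist(); print(s["t"],s["position"],yaw(s),s["gripper_width"],s["joint_pos"].round(2))
levels(P,d,dict(base=.03),(.6475,.145),.04)
for n in("top","scene"):
    _,im,d=grab(n); P=world(n,d); print(n); levels(P,d,{"cas":.033},(.486,.279),.045); tray(im,P,(.486,.279),.055)
E
```

```text
21.85 [0.64623193 0.1466115  0.15975319] 90.39088462053144 0.08793314136925533 [ 0.1   0.59 -0.6   1.61  0.37  1.06 -0.6 ]
base 3142 z 0.03 circ 0.648 0.1457 0.0329 rect [0.6479 0.1461] [0.0652 0.0646] 51.9
top
cas 268 z 0.0327 circ 0.4849 0.2764 0.0306 rect [0.4857 0.2759] [0.0459 0.0466] 12.0
tray 300 z 0.0034 rect [0.4857 0.2792] [0.076  0.0765] 12.6 circfit [0.4863 0.2782] R 0.0378
scene
cas 288 z 0.0333 circ 0.4859 0.2799 0.0313 rect [0.4878 0.2793] [0.048 0.046] 12.5
tray 159 z 0.0058 rect [0.4886 0.2809] [0.0724 0.0709] 12.5 circfit [0.4872 0.2803] R 0.0389
```

The cassette is seated. Now the base.

Call:
drive_tool(series=[{"xyz":[0.015,-0.007,-0.3],"spin":0},{"xyz":[0,0,-0.35],"spin":0},{"xyz":[0,0,-0.35],"spin":0},{"xyz":[0,0,-0.25],"spin":0},{"xyz":[0,0,-0.15],"spin":0},{"xyz":[0,0,-0.1],"spin":0},{"xyz":[0,0,0],"spin":0},{"xyz":[0,0,0],"spin":0},{"xyz":[0,0,0],"spin":0},{"xyz":[0,0,0],"spin":0},{"xyz":[0,0,0],"spin":0}])

```text
t: 22.92
position: [0.6499, 0.1444, 0.0112]
orientation: [0.706, 0.708, 0.001, 0.001]
contact_force: [-0.6, 0.1, 0.8]
gripper_width: 0.0878
gripper_force: 0.0
```

Call:
drive_tool(series=[{"xyz":[-0.01,0.01,-0.02],"spin":0},{"xyz":[0,0,0],"spin":0},{"xyz":[0,0,0],"spin":0},{"xyz":[0,0,0],"spin":0},{"xyz":[0,0,0],"spin":0},{"xyz":[0,0,0],"spin":0},{"xyz":[0,0,0],"spin":0},{"xyz":[0,0,0],"spin":0}], jaw=-1, newtons=35)

```text
t: 23.58
position: [0.6479, 0.1452, 0.0077]
orientation: [0.706, 0.709, -0.0, -0.0]
contact_force: [-0.5, 0.3, 0.9]
gripper_width: 0.0655
gripper_force: 35.0
```

Call:
drive_tool(series=[{"xyz":[0,0,0.05],"spin":0},{"xyz":[0,0,0.25],"spin":0},{"xyz":[0,0,0.3],"spin":0},{"xyz":[-0.067,-0.329,0.1],"spin":0},{"xyz":[-0.067,-0.329,0],"spin":0},{"xyz":[-0.067,-0.329,0],"spin":0},{"xyz":[-0.067,-0.329,0],"spin":0},{"xyz":[-0.067,-0.329,0],"spin":0},{"xyz":[-0.067,-0.329,0],"spin":0},{"xyz":[-0.067,-0.329,0],"spin":0},{"xyz":[-0.067,-0.329,0],"spin":0},{"xyz":[0,0,0],"spin":0}])

```text
t: 24.58
position: [0.5916, -0.1283, 0.0767]
orientation: [0.709, 0.705, -0.003, 0.001]
contact_force: [-0.8, -1.2, -3.6]
gripper_width: 0.0655
gripper_force: 35.0
```

Call:
drive_tool(series=[{"xyz":[0,0,0],"spin":0},{"xyz":[0,0,0],"spin":0},{"xyz":[0,0,0],"spin":0},{"xyz":[0,0,0],"spin":0}])

```text
t: 24.92
position: [0.5947, -0.1162, 0.0778]
orientation: [0.705, 0.709, 0.0, -0.0]
contact_force: [-0.3, -0.5, -4.0]
gripper_width: 0.0653
gripper_force: 35.0
```

```bash
python3 - <<'E'
from h import *
s,im,P,d=wrist(); print(s["t"],s["position"],yaw(s),s["gripper_width"]); tray(im,P,(.594,-.118),.06); cv2.imwrite("pics/w6.png",im)
E
```

```text
24.9167 [ 0.59465399 -0.1161719   0.07776664] 90.37479982171214 0.06527909830582762
tray 722 z 0.0057 rect [ 0.5949 -0.0987] [0.0918 0.0546] 0.4 circfit [ 0.5948 -0.1156] R 0.0429
```

View pics/w6.png

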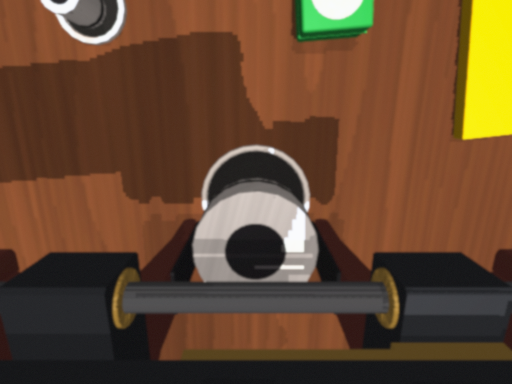

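The base is upright and its ring at (256,180) is concentric with the tray within about 1 mm. I lower it.

Call:
drive_tool(series=[{"xyz":[0,0,-0.2],"spin":0},{"xyz":[0,0,-0.2],"spin":0},{"xyz":[0,0,-0.13],"spin":0},{"xyz":[0,0,-0.07],"spin":0},{"xyz":[0,0,-0.05],"spin":0},{"xyz":[0,0,0],"spin":0},{"xyz":[0,0,0],"spin":0},{"xyz":[0,0,0],"spin":0},{"xyz":[0,0,0],"spin":0},{"xyz":[0,0,0],"spin":0}])

```text
t: 25.8
position: [0.5949, -0.1181, 0.0134]
orientation: [0.706, 0.708, 0.0, 0.001]
contact_force: [-0.0, -0.0, -3.1]
gripper_width: 0.0655
gripper_force: 35.0
```

Call:
drive_tool(series=[{"xyz":[0,0,-0.018],"spin":0},{"xyz":[0,0,0],"spin":0},{"xyz":[0,0,0],"spin":0},{"xyz":[0,0,0],"spin":0},{"xyz":[0,0,0],"spin":0}])

```text
t: 26.22
position: [0.5944, -0.118, 0.0109]
orientation: [0.706, 0.709, 0.0, 0.0]
contact_force: [-1.5, -0.3, -2.9]
gripper_width: 0.0654
gripper_force: 35.0
```

Call:
drive_tool(series=[{"xyz":[0,0,0],"spin":0},{"xyz":[0,0,0],"spin":0},{"xyz":[0,0,0],"spin":0},{"xyz":[0,0,0],"spin":0},{"xyz":[0,0,0],"spin":0},{"xyz":[0,0,0.15],"spin":0},{"xyz":[0,0,0.35],"spin":0},{"xyz":[0,0,0.35],"spin":0},{"xyz":[0,0,0.35],"spin":0},{"xyz":[0,0,0.35],"spin":0},{"xyz":[0,0,0.35],"spin":0}], jaw=1)

```text
t: 27.13
position: [0.5941, -0.1177, 0.2039]
orientation: [0.705, 0.709, 0.0, 0.0]
contact_force: [0.5, -0.2, 0.6]
gripper_width: 0.0877
gripper_force: 0.0
```

Call:
drive_tool(series=[{"xyz":[0,-0.35,0],"spin":0},{"xyz":[0,-0.35,0],"spin":0},{"xyz":[0,-0.35,0],"spin":0},{"xyz":[0,-0.35,0],"spin":0},{"xyz":[0,-0.35,0],"spin":0},{"xyz":[0,-0.35,0],"spin":0},{"xyz":[0,0,0],"spin":0},{"xyz":[0,0,0],"spin":0},{"xyz":[0,0,0],"spin":0},{"xyz":[0,0,0],"spin":0}])

```text
t: 27.97
position: [0.5949, -0.326, 0.2016]
orientation: [0.705, 0.709, 0.001, -0.0]
contact_force: [-0.6, 0.6, 0.5]
gripper_width: 0.0878
gripper_force: 0.0
```

```bash
python3 - <<'E'
from h import *
for n in("top","scene"):
    _,im,d=grab(n); P=world(n,d); print(n)
    for k,h,c,r in(("noz",.037,(.475,.026),.03),("jet",.033,(.437,-.269),.04),("cas",.033,(.486,.279),.045),("base",.033,(.5945,-.1175),.055)):
        levels(P,d,{k:h},c,r); tray(im,P,c,r+.015)
    cv2.imwrite(f"pics/{n}9.png",im)
print(arm.sense()["t"],arm.sense()["position"])
E
```

```text
top
noz 69 z 0.0376 circ 0.4751 0.0232 0.0126 rect [0.475  0.0232] [0.0227 0.0223] 0.1
tray 185 z 0.004 rect [0.4749 0.0256] [0.0522 0.0519] 0.9 circfit [0.4753 0.0249] R 0.0223
jet 152 z 0.0334 circ 0.4366 -0.2706 0.0191 rect [ 0.4367 -0.2706] [0.0358 0.0358] 36.3
tray 137 z 0.0036 rect [ 0.4347 -0.2726] [0.0623 0.0632] 29.3 circfit [ 0.4354 -0.271 ] R 0.029
cas 271 z 0.0328 circ 0.4847 0.2764 0.0308 rect [0.4857 0.2758] [0.0459 0.0458] 12.0
tray 324 z 0.0031 rect [0.4856 0.2788] [0.0763 0.0772] 12.8 circfit [0.4865 0.2784] R 0.0382
base 440 z 0.0332 circ 0.5945 -0.1192 0.033 rect [ 0.5946 -0.1187] [0.0644 0.0643] 20.5
tray 333 z 0.0037 rect [ 0.5938 -0.1177] [0.0932 0.0939] 70.7 circfit [ 0.5942 -0.118 ] R 0.0422
scene
noz 57 z 0.0371 circ 0.4751 0.0258 0.0138 rect [0.4774 0.0262] [0.0236 0.0236] 59.0
tray 64 z 0.0054 rect [0.4732 0.025 ] [0.0611 0.052 ] 50.2 circfit [0.4755 0.0267] R 0.0244
jet 83 z 0.033 circ 0.4371 -0.2673 0.0204 rect [ 0.4378 -0.2679] [0.0384 0.0347] 33.4
tray 36 z 0.0056 rect [ 0.4389 -0.2678] [0.0596 0.0571] 40.9 circfit [ 0.437 -0.268] R 0.0299
cas 290 z 0.033 circ 0.4871 0.2789 0.0318 rect [0.4866 0.2791] [0.048  0.0459] 11.8
tray 159 z 0.0058 rect [0.4882 0.2808] [0.0736 0.0709] 12.1 circfit [0.4872 0.2805] R 0.0389
base 345 z 0.0333 circ 0.5963 -0.1163 0.0339 rect [ 0.5958 -0.1154] [0.0667 0.0628] 40.6
tray 111 z 0.0055 rect [ 0.5904 -0.1182] [0.107  0.0889] 30.5 circfit [ 0.5932 -0.117 ] R 0.0457
28.0667 [ 0.59489501 -0.32609278  0.20145717]
```

View pics/scene9.png

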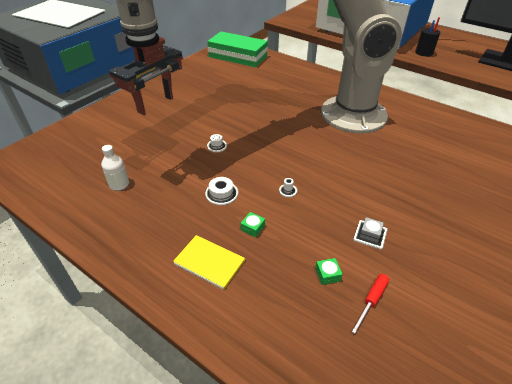

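All four parts sit in their trays: nozzle (288,187), jet (217,143), base (221,190), cassette (371,231). The notebook and screwdriver have not moved. I hand in.

```bash
python3 -c "
from plant import arm
print(arm.finish_job())"
```

```text
the job is handed in; nothing more can be done
None
```

The job is handed in at about 28 s: the last pictures show all four parts upright and flat in their own trays, within about 3 mm of centre, with the notebook and screwdriver unmoved; the hand-in gave no verdict.

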